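Bed the seal and set the end cap of a terminal box

TASK

Take the yellow-handled pressing block from its blue tray and draw it along the orange sealing strip of the grey terminal box in one stroke, starting at the end away from the aluminium cap and finishing at the end beside it, keeping the strip pressed about 6 mm down (never all the way to its stop); then stand the block back in the tray. Next screw the knurled cap clockwise until it bottoms out, back it off a quarter turn, and finish still gripping it there. Leave the carton, the screwdriver and the empty spool where they are.

Things in the scene. Friction and masses are not known exactly. Their poses are not given: they have to be found in the camera images.
- housing: Grey cast terminal box fixed to the bench, 120 (its x) by 280 (its y) by 60 mm tall, with low feet out to x = +-75 mm. Origin: centre of its underside, z up; yawed up to 0.4 rad either way. On its flat top (z = 60 mm) are the orange strip, centred at x = 0, y = -60 mm, and the cap, on the axis x = 0, y = +95 mm. The strip's end away from the cap is the one at -y.
- strip (a joint): How far the orange sealing strip is pressed down, m: 0 = up (its top 14 mm above the box top), 0.012 = on its stop. It sinks level on springs: it starts to sink at about 2 N and then needs about 1 N more per mm (about 8 N at 6 mm); it rises again when let go.
- strip_mid (a point): Centre of the top face of the orange strip; the strip is 30 mm wide (box x), 140 mm long (box y, from y = -130 to +10 mm in the box frame); its top stands 74 mm above the bench when up. Site axes as the box's.
- cap: Screw cap: aluminium cylinder with dark knurl ribs, 44 mm diameter, 34 mm tall, on top a red line from centre to rim. Already started on its thread; cannot come off. Origin: centre of its lower rim, on its upright axis, 66 mm above the bench when bottomed out (6 mm above the box top); it rises and sinks with the cap, but its axes do not turn (as the box's).
- cap_turn (a joint): Angle of the cap, rad: 0 = bottomed out on its stop, growing as it is unscrewed (anticlockwise from above), at most 4.6. Starts at 1.9 to 3.4. It rises 6 mm per turn. At 0 the red line points to the box's -x, at the white tick on the box top; a quarter turn back (1.57) it points along the box's -y, towards the strip. Friction about 0.1 N m; it stays where left.
- block: Loose pressing block, 180 g: black flat sole 60 (its x) by 40 (its y) by 16 mm, and on it a yellow upright square handle 26 by 26 mm, up to 68 mm above the sole's underside. Origin: centre of the underside, z up. It starts standing in the blue tray.
- tray: Blue open tray fixed to the bench, 150 (its x) by 120 (its y) mm outside, walls 30 mm high and 3 mm thick, floor 3 mm thick. Origin: centre of its underside. It stands to the left or to the right of the box.
- carton: Bystander: closed cardboard carton 100 by 90 by 75 mm, loose. Origin: centre of its underside.
- screwdriver: Bystander: loose screwdriver lying flat beyond the box. Origin: its underside, along its shaft (x).
- spool: Bystander: empty black spool, 70 mm diameter, 40 mm tall, standing upright, loose. Origin: centre of its underside.
Mind the look-alikes: they are no part of the job. What is shaped like the block but purple or red is not meant.

How it is judged:
By the outcome, as a careful person would: the job done as asked, in the order asked, and still so for the second after the job is handed in, while the arm keeps its last pose, push and grip.
It also fails if it takes over 62 s, if anything falls off the work surface, if the arm or the gripper's body presses on something with over 40 N, if the wrist force passes 120 N, or if a joint passes its speed limit or range.

ROBOT

A 6-joint arm with a two-finger parallel gripper is mounted at the origin on the work surface. World frame = base frame: x ahead of the robot, y to its left, z up, the work surface at z = 0. Lengths are in mm, angles in rad, forces in N, time in s.
With the tool pointing down it reaches from about 400 to 925 mm from the base axis. Payload 12.5 kg.
Tool frame: the origin (TCP) lies at the very end of the fingers, on their centre line; the grasp point (between the pads) lies grip_depth behind it (grip_depth is the distance from the TCP to the grasp point, in mm); z points along the fingers, y is the line along which they close (so a half turn about z gives the same grasp; the last joint's range is limited). The gripper opens to 95 mm and grips with 3 to 60 N. Pads are 20 mm wide; open, the fingers measure 119 mm over their backs; the gripper's body (75 mm by 180 mm) begins 59 mm behind the grasp point.
Start: joints at [1.089, 0.491, 1.559, -0, 1.092, -0.106], TCP at [229.37, 581.409, 214.661] pointing down, gripper open.
Joint ranges: [-3.1, 3.1], [-0.84, 2.19], [0.05, 2.79], [-1.13, 4.28], [0.06, 2.93], [-2.69, 2.69]. Speed limits (rad/s): [2.22, 2.22, 2.79, 3.14, 3.14, 3.14].

INTERFACE

Orientations are given as [roll, pitch, yaw] about the fixed x, y, z axes, in that order (R = Rz(yaw) Ry(pitch) Rx(roll)).
In Python, from cell import state, read_camera, job_done, grip_depth gives the robot as it stands.
- The arm moves only by the tool drive_tool, never from a script. Its argument "targets" is a list of rows, each an object with "jaw": the opening, from 0 (shut) to 1 (fully open); "travel": the shift along the tool's x, y, z in m, a list of three; "twist": the turn about the tool's z in rad. In form: [{"jaw": jaw, "travel": [tx, ty, tz], "twist": twist}, ...]. A call has 1 to 8 rows; each row is the pose to reach, as a shift and turn from the pose commanded when the call began, along the tool's axes at that moment; what a row does not reach only later rows make up. A row lasts 1/12 s, in which the tool goes at most 41.7 mm and 7.16 degrees, less where a joint would pass 70% of its speed; a pose out of reach is approached as far as the arm can. A call with a gripper value outside its range is refused whole. The fingers move at their own pace and stop on an object; the grip force is fixed at half the most. Time passes only in rows, so rows that repeat a pose let the fingers close. It gives the time, the measured TCP pose, the force, the opening and the grip force at its end, in the units of the state.
- state(): the state, without advancing time (a new reading comes with each control period).
- read_camera(name): name is "side" or "top"; returns a dict with "frame" (480x640x3 uint8, red, green, blue), "fx", "fy", "cx", "cy" (pixels), "R" (3x3) and "t" (3): a world point X has camera coordinates R X + t. Camera axes: x right, y down, z forward; pixel columns grow to the right and rows downward; lengths in mm; the calibration is good to about 2 mm. A picture is of the moment at which its call begins. There is no depth.
- job_done(): hands the job in; it is judged then, once.
The state is a dict: "t": time; "joints": joint angles; "qvel": joint speeds; "tau": joint torques, N m; "eef_pos": TCP position; "tcp_rot": TCP orientation; "ft_force": force on the tool from outside, world axes, zero at the start; "moment": the same for the moment, N m; "opening": opening from 0.0 (shut) to 1.0 (fully open); "grip_force": force on a finger pad.
Only numpy, scipy, OpenCV 4.12 (cv2) and the standard library are available. Lean on these libraries where they do the work, as an engineer would, in place of code of your own. Each camera call takes 0.05 s, during which the arm holds its last target. There are 200 camera calls.

## Working session

There is one attempt and no reset: what is moved stays moved. The work goes in short steps, Python scripts to look and compute and a tool call to move; the robot and the scene stay as the last step left them, time stands still between calls to the robot, and variables do not carry over. Pictures are saved under pics/ and viewed, at most 10 in all, crops included, and the job is handed in when it is done.

Besides the shell and the picture viewer there is one more tool, called after ">>>" as name(argument=value, ...) on one line, values as JSON. drive_tool: Moves the arm, as the interface text tells. Its arguments: {"type":"object","properties":{"targets":{"type":"array"}},"required":["targets"]}

```bash
ls; mkdir -p pics
python3 - <<'E'
from cell import *
import cv2,numpy as np
print(state(),grip_depth)
for n in("top","side"):
    c=read_camera(n); cv2.imwrite(f"pics/{n}0.png",c["frame"][...,::-1]); print(n,c["fx"],c["cx"],c["cy"],np.round(c["R"],3).tolist(),c["t"])
E
```

```text
pics
{'t': 0.0, 'joints': array([ 1.08940041e+00,  4.91547422e-01,  1.55948463e+00,  9.83470577e-06,
        1.09170514e+00, -1.05621717e-01]), 'qvel': array([ 0.00115133, -0.00043644,  0.00063916, -0.0018813 , -0.00090873,
       -0.00131188]), 'tau': array([-1.91343832e-03, -6.12640071e+01, -2.58183235e+01,  6.92352327e-02,
        4.80918330e-02, -8.76712147e-05]), 'eef_pos': array([229.23738037, 581.15977865, 214.05717927]), 'tcp_rot': array([-3.14045541e+00, -1.29337120e-04,  2.76581384e+00]), 'ft_force': array([ 0.18189184, -0.12607755, -0.33340924]), 'moment': array([-0.01989338,  0.05584435,  0.04215304]), 'grip_force': 0.0, 'opening': 1.002297909029002} 18.8
top 595.1243754978987 314.04007199054433 240.2461638963991 [[-0.024, -1.0, -0.004], [-0.985, 0.024, -0.169], [0.169, 0.0, -0.986]] [  89.74300108  571.03495476 1226.11070514]
side 509.03066891127776 314.2267429424908 224.7915416643434 [[0.973, -0.231, -0.019], [-0.182, -0.71, -0.681], [0.143, 0.666, -0.732]] [-542.96770728  197.53330368 1184.93151174]
```

View pics/top0.png

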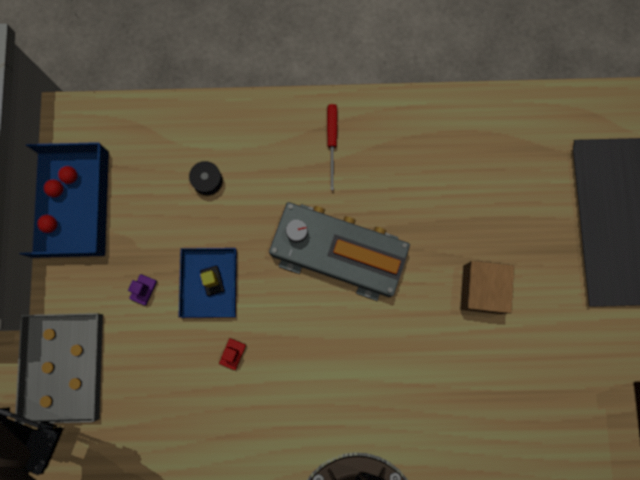

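View pics/side0.png

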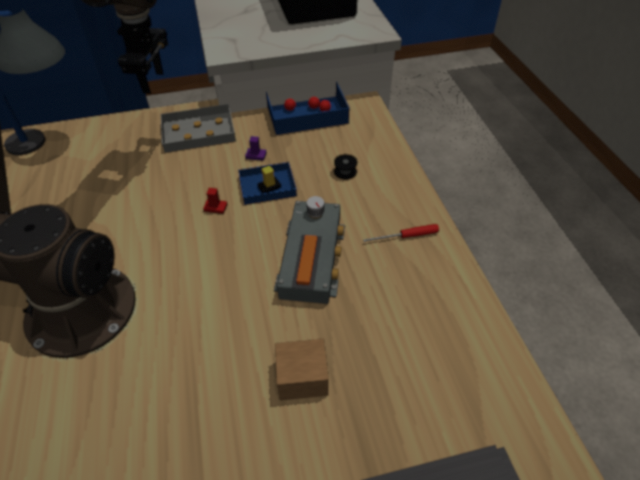

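The top view shows the box with its cap at (297,230), the strip running from (333,243) to (402,268), and the tray and block near (210,281). The side view agrees. The purple and red look-alikes are outside the tray.

```bash
cat > h.py <<'E'
from cell import *
import cv2,numpy as np
def cast(c,uv,z):
    uv=np.atleast_2d(uv).astype(float)
    d=np.c_[(uv[:,0]-c["cx"])/c["fx"],(uv[:,1]-c["cy"])/c["fy"],np.ones(len(uv))]@c["R"]
    o=-c["R"].T@c["t"]; s=(z-o[2])/d[:,2]
    return o+d*s[:,None]
def mask(c,lo,hi,box=None):
    h=cv2.cvtColor(c["frame"],cv2.COLOR_RGB2HSV); m=cv2.inRange(h,np.array(lo),np.array(hi))
    if box:
        k=np.zeros_like(m);x0,y0,x1,y1=box;k[y0:y1,x0:x1]=255;m&=k
    return m
def big(m):
    return max(cv2.findContours(m,cv2.RETR_EXTERNAL,cv2.CHAIN_APPROX_NONE)[0],key=cv2.contourArea)
def rect(c,m,z):
    p=cast(c,big(m)[:,0],z)[:,:2]
    r=cv2.minAreaRect(p.astype(np.float32)); b=cv2.boxPoints(r)
    e=b[1]-b[0],b[2]-b[1]; L=max(e,key=np.linalg.norm)
    return np.round(r[0],1),np.round(r[1],1),round(float(np.arctan2(L[1],L[0])),3)
E
python3 - <<'E'
from h import *
c=read_camera("top")
S=dict(o=(( 8,150,60),(18,255,255),(325,230,410,280),74),y=((22,120,60),(35,255,255),(180,250,240,320),71),t=((100,120,20),(125,255,255),(175,240,245,325),30))
for k,(lo,hi,b,z) in S.items(): print(k,rect(c,mask(c,lo,hi,b),z))
s=read_camera("side")
for k,(b) in dict(o=(285,225,330,290),y=(255,160,285,190),t=(230,155,305,205)).items(): lo,hi,_,z=S[k];print(k,rect(s,mask(s,lo,hi,b),z))
im=np.hstack([cv2.resize(c["frame"][190:310,170:300],None,fx=4,fy=4,interpolation=2)[:, :],]);cv2.imwrite("pics/crop1.png",im[...,::-1])
f=c["frame"].astype(int);cr=np.argwhere((f[215:245,280:315,0]-f[215:245,280:315,1]>40))+[215,280]
print(cr[:,::-1].tolist()[:40])
E
```

```text
o (array([532.1, -32.7]), array([139.5,  31. ]), 1.212)
y (array([495.8, 298.9]), array([28.7, 26.1]), 0.302)
t (array([490.4, 307.3]), array([118.3, 144.4]), -0.024)
o (array([532. , -39.8]), array([144.3,  31.1]), 1.21)
y (array([497.2, 273.7]), array([30. , 77.3]), -1.559)
t (array([490.7, 291.4]), array([135.3, 142. ]), -0.015)
[[303, 227], [304, 227], [299, 228], [300, 228], [301, 228], [302, 228], [303, 228], [299, 229], [300, 229]]
```

View pics/crop1.png

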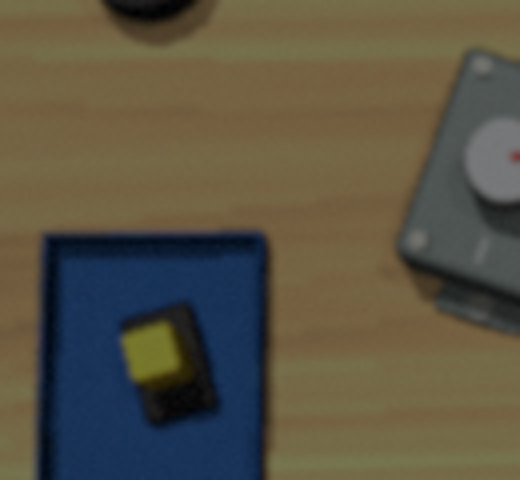

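```bash
cat >> h.py <<'E'
def mv(pos,yaw):
    "travel (m, tool axes) and twist from the measured pose to a world pose, tool down"
    s=state(); y=s["tcp_rot"][2]; d=np.array(pos)-s["eef_pos"]
    x=np.array([np.cos(y),np.sin(y),0]); yy=np.array([np.sin(y),-np.cos(y),0])
    t=-((yaw-y+np.pi)%(2*np.pi)-np.pi)
    print("travel",np.round([d@x/1e3,d@yy/1e3,-d[2]/1e3],4),"twist",round(t,3),"| t",round(s["t"],2),"eef",np.round(s["eef_pos"],1),"rot",np.round(s["tcp_rot"],3),"F",np.round(s["ft_force"],1),"M",np.round(s["moment"],2),"op",round(s["opening"],3),"grip",round(s["grip_force"],1),"j6",round(s["joints"][5],2))
E
python3 -c "
from h import *
mv([497,299,150],3.443)"
```

```text
travel [-0.3526 -0.1643  0.0643] twist -0.677 | t 0.2 eef [229.3 581.3 214.3] rot [-3.141 -0.     2.766] F [-0.1  0.5 -0.1] M [ 0.    0.01 -0.04] op 1.002 grip 0.0 j6 -0.11
```

>>> drive_tool(targets=[{"jaw": 0.6, "travel": [-0.3526, -0.1643, 0.0643], "twist": -0.677}, {"jaw": 0.6, "travel": [-0.3526, -0.1643, 0.0643], "twist": -0.677}, {"jaw": 0.6, "travel": [-0.3526, -0.1643, 0.0643], "twist": -0.677}, {"jaw": 0.6, "travel": [-0.3526, -0.1643, 0.0643], "twist": -0.677}, {"jaw": 0.6, "travel": [-0.3526, -0.1643, 0.0643], "twist": -0.677}, {"jaw": 0.6, "travel": [-0.3526, -0.1643, 0.0643], "twist": -0.677}, {"jaw": 0.6, "travel": [-0.3526, -0.1643, 0.0643], "twist": -0.677}, {"jaw": 0.6, "travel": [-0.3526, -0.1643, 0.0643], "twist": -0.677}])

```text
t: 0.87
eef_pos: [449.4, 349.1, 161.8]
tcp_rot: [3.141, 0.0, -2.84]
ft_force: [0.7, 1.2, -0.2]
opening: 0.604
grip_force: 0.0
```

```bash
python3 -c "
from h import *
mv([497,299,110],3.443)"
```

```text
travel [-0.0306 -0.062   0.0518] twist 0.001 | t 0.87 eef [449.4 349.1 161.8] rot [ 3.141  0.    -2.84 ] F [ 0.7  1.2 -0.2] M [ 0.13 -0.04  0.01] op 0.604 grip 0.0 j6 -1.33
```

>>> drive_tool(targets=[{"jaw": 0.6, "travel": [-0.03, -0.06, 0.05], "twist": 0}, {"jaw": 0.6, "travel": [-0.03, -0.06, 0.05], "twist": 0}, {"jaw": 0.6, "travel": [-0.03, -0.06, 0.05], "twist": 0}, {"jaw": 0.6, "travel": [-0.03, -0.06, 0.05], "twist": 0}, {"jaw": 0.6, "travel": [-0.03, -0.06, 0.05], "twist": 0}])

```text
t: 1.28
eef_pos: [494.7, 302.5, 112.2]
tcp_rot: [3.141, -0.0, -2.841]
ft_force: [-0.0, 0.2, 1.2]
opening: 0.599
grip_force: 0.0
```

```bash
python3 -c "
from h import *
mv([497,299,24],3.443)
c=read_camera('top')['frame'][200:340,140:340];s=read_camera('side')['frame'][120:260,190:390]
cv2.imwrite('pics/a1.png',cv2.resize(np.vstack([c,s])[...,::-1],None,fx=2.1,fy=2.1))"
```

```text
travel [-0.0012 -0.0041  0.0882] twist -0.001 | t 1.28 eef [494.7 302.5 112.2] rot [ 3.141 -0.    -2.841] F [-0.   0.2  1.2] M [ 0.01 -0.    0.05] op 0.599 grip 0.0 j6 -1.44
```

View pics/a1.png

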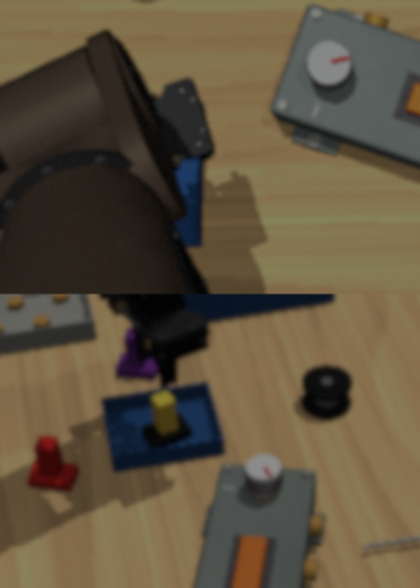

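Top view: the gripper hides the block. Side view: the handle's top is at about pixel (267,168), with the fingers above it. I'll check the handle position by projection and measure the cap.

```bash
python3 -c "
from h import *
s=read_camera('side');c=read_camera('top')
P=lambda c,X:(lambda q:np.round([c['fx']*q[0]/q[2]+c['cx'],c['fy']*q[1]/q[2]+c['cy']],1))(c['R']@np.array(X)+c['t'])
m=mask(s,(22,120,40),(35,255,255),(245,140,295,200))
h=cv2.cvtColor(s['frame'],cv2.COLOR_RGB2HSV)
for r in range(160,190,2): print(r,[int(v) if mm else 0 for v,mm in zip(h[r,258:280,2],m[r,258:280])])
for x,y in [(497,299),(497,290)]: print(P(s,[x,y,71]),P(s,[x,y,19]))
print('eef',P(s,state()['eef_pos']))
# cap
f=c['frame'].astype(int);k=np.argwhere(f[215:245,280:315,0]-f[215:245,280:315,1]>25)+[215,280];k=k[:,::-1]
w=mask(c,(0,0,110),(180,70,255),(280,215,315,245));cc,r=cv2.minEnclosingCircle(big(w));print('cap',cc,r,cast(c,cc,103),'exp',P(c,[586.5,112.4,103]))
red=cast(c,k,103)[:,:2];print(red.mean(0),red.min(0),red.max(0),k.mean(0))
"
```

```text
160 [0, 0, 0, 0, 0, 0, 0, 0, 0, 0, 0, 0, 0, 0, 0, 0, 0, 0, 0, 0, 0, 0]
162 [0, 0, 0, 0, 0, 0, 0, 0, 0, 0, 0, 0, 0, 0, 0, 0, 0, 0, 0, 0, 0, 0]
164 [0, 0, 0, 0, 0, 0, 0, 0, 0, 0, 0, 0, 0, 0, 0, 0, 0, 0, 0, 0, 0, 0]
166 [0, 0, 0, 0, 0, 0, 0, 0, 0, 93, 102, 97, 0, 0, 0, 0, 0, 0, 0, 0, 0, 0]
168 [0, 0, 0, 0, 78, 104, 119, 128, 132, 134, 136, 133, 124, 103, 73, 0, 0, 0, 0, 0, 0, 0]
170 [0, 0, 0, 0, 85, 115, 131, 137, 138, 137, 137, 136, 134, 126, 104, 69, 0, 0, 0, 0, 0, 0]
172 [0, 0, 0, 0, 57, 84, 108, 123, 128, 126, 120, 112, 103, 94, 80, 0, 0, 0, 0, 0, 0, 0]
174 [0, 0, 0, 0, 0, 62, 74, 84, 86, 83, 79, 75, 72, 71, 68, 0, 0, 0, 0, 0, 0, 0]
176 [0, 0, 0, 0, 0, 0, 64, 68, 70, 71, 71, 71, 71, 70, 68, 0, 0, 0, 0, 0, 0, 0]
178 [0, 0, 0, 0, 0, 0, 61, 67, 70, 71, 70, 70, 71, 69, 67, 59, 43, 0, 0, 0, 0, 0]
180 [0, 0, 0, 0, 0, 0, 60, 66, 68, 70, 70, 70, 71, 70, 69, 63, 49, 0, 0, 0, 0, 0]
182 [0, 0, 0, 0, 0, 0, 52, 62, 67, 70, 70, 70, 70, 70, 70, 66, 54, 0, 0, 0, 0, 0]
184 [0, 0, 0, 0, 0, 0, 0, 49, 61, 67, 69, 67, 65, 62, 59, 51, 40, 0, 0, 0, 0, 0]
186 [0, 0, 0, 0, 0, 0, 0, 0, 0, 48, 48, 42, 0, 0, 0, 0, 0, 0, 0, 0, 0, 0]
188 [0, 0, 0, 0, 0, 0, 0, 0, 0, 0, 0, 0, 0, 0, 0, 0, 0, 0, 0, 0, 0, 0]
[267.2 169.2] [268.8 183.2]
[267.7 171.3] [269.3 185.2]
eef [264.5 156.5]
cap (296.0, 228.92105102539062) 10.364814758300781 [[588.27166471 112.43496403 103.        ]] exp [296.  229.8]
[589.92139982 101.08779479] [587.8027664   93.84654603] [592.04064802 108.32611068] [301.5 228. ]
```

```bash
python3 -c "
from h import *
mv([497,299,24],3.443)"
```

```text
travel [-0.0012 -0.005   0.089 ] twist 0.001 | t 1.48 eef [494.3 303.4 113. ] rot [ 3.141e+00  1.000e-03 -2.839e+00] F [-0.6  0.3  0.5] M [ 0.03 -0.01 -0.01] op 0.604 grip 0.0 j6 -1.44
```

>>> drive_tool(targets=[{"jaw": 0.6, "travel": [-0.001, -0.005, 0.03], "twist": 0}, {"jaw": 0.6, "travel": [-0.001, -0.005, 0.06], "twist": 0}, {"jaw": 0.6, "travel": [-0.001, -0.005, 0.08], "twist": 0}, {"jaw": 0.6, "travel": [-0.001, -0.005, 0.089], "twist": 0}, {"jaw": 0.6, "travel": [-0.001, -0.005, 0.089], "twist": 0}, {"jaw": 0.6, "travel": [-0.001, -0.005, 0.089], "twist": 0}, {"jaw": 0.6, "travel": [-0.001, -0.005, 0.089], "twist": 0}])

```text
t: 2.07
eef_pos: [497.7, 298.5, 24.5]
tcp_rot: [3.141, 0.002, -2.84]
ft_force: [-0.9, 0.4, 1.1]
opening: 0.598
grip_force: 0.0
```

>>> drive_tool(targets=[{"jaw": 0, "travel": [0, 0, 0], "twist": 0}, {"jaw": 0, "travel": [0, 0, 0], "twist": 0}, {"jaw": 0, "travel": [0, 0, 0], "twist": 0}, {"jaw": 0, "travel": [0, 0, 0], "twist": 0}, {"jaw": 0, "travel": [0, 0, 0], "twist": 0}, {"jaw": 0, "travel": [0, 0, 0], "twist": 0}, {"jaw": 0, "travel": [0, 0, 0], "twist": 0}, {"jaw": 0, "travel": [0, 0, 0], "twist": 0}])

```text
t: 2.73
eef_pos: [497.3, 297.9, 23.3]
tcp_rot: [3.141, 0.0, -2.84]
ft_force: [-0.9, 1.0, 4.2]
opening: 0.274
grip_force: 29.8
```

```bash
python3 -c "
from h import *
mv([497,299,24],3.443)"
```

```text
travel [-0.0001  0.0011 -0.0007] twist -0.0 | t 2.73 eef [497.3 297.9  23.3] rot [ 3.141  0.    -2.84 ] F [-0.9  1.   4.2] M [ 0.12  0.17 -0.03] op 0.274 grip 29.8 j6 -1.45
```

>>> drive_tool(targets=[{"jaw": 0, "travel": [0, 0, -0.02], "twist": 0}, {"jaw": 0, "travel": [0, 0, -0.05], "twist": 0}, {"jaw": 0, "travel": [0, 0, -0.09], "twist": 0}, {"jaw": 0, "travel": [0, 0, -0.12], "twist": 0}, {"jaw": 0, "travel": [0, 0, -0.14], "twist": 0}, {"jaw": 0, "travel": [0, 0, -0.147], "twist": 0}, {"jaw": 0, "travel": [0, 0, -0.147], "twist": 0}])

```text
t: 3.32
eef_pos: [497.5, 298.0, 171.1]
tcp_rot: [3.141, 0.002, -2.84]
ft_force: [-0.3, -1.6, -1.8]
opening: 0.273
grip_force: 29.8
```

```bash
python3 -c "
from h import *
mv([508.2,-96.3,150],2.783)"
```

```text
travel [ 0.1068 -0.3797  0.0211] twist 0.66 | t 3.32 eef [497.5 298.  171.1] rot [ 3.141e+00  2.000e-03 -2.840e+00] F [-0.3 -1.6 -1.8] M [ 0.07 -0.03 -0.02] op 0.273 grip 29.8 j6 -1.45
```

>>> drive_tool(targets=[{"jaw": 0, "travel": [0.005, -0.019, 0.0], "twist": 0.03}, {"jaw": 0, "travel": [0.014, -0.049, 0.0], "twist": 0.08}, {"jaw": 0, "travel": [0.023, -0.083, 0.0], "twist": 0.15}, {"jaw": 0, "travel": [0.033, -0.117, 0.0], "twist": 0.22}, {"jaw": 0, "travel": [0.043, -0.151, 0.0], "twist": 0.29}, {"jaw": 0, "travel": [0.052, -0.185, 0.0], "twist": 0.36}, {"jaw": 0, "travel": [0.061, -0.219, 0.0], "twist": 0.43}, {"jaw": 0, "travel": [0.069, -0.245, 0.0], "twist": 0.5}])

```text
t: 3.98
eef_pos: [503.2, 41.1, 168.1]
tcp_rot: [-3.141, -0.003, 2.939]
ft_force: [0.4, 0.3, -2.6]
opening: 0.269
grip_force: 29.8
```

```bash
python3 -c "
from h import *
mv([508.2,-96.3,130],2.783)"
```

```text
travel [-0.0326 -0.1336  0.0381] twist 0.156 | t 3.98 eef [503.2  41.1 168.1] rot [-3.141e+00 -3.000e-03  2.939e+00] F [ 0.4  0.3 -2.6] M [ 0.02 -0.01 -0.03] op 0.269 grip 29.8 j6 -1.42
```

>>> drive_tool(targets=[{"jaw": 0, "travel": [-0.009, -0.037, 0.01], "twist": 0.04}, {"jaw": 0, "travel": [-0.017, -0.07, 0.019], "twist": 0.08}, {"jaw": 0, "travel": [-0.025, -0.1, 0.028], "twist": 0.12}, {"jaw": 0, "travel": [-0.03, -0.122, 0.035], "twist": 0.15}, {"jaw": 0, "travel": [-0.0325, -0.1335, 0.038], "twist": 0.156}, {"jaw": 0, "travel": [-0.0325, -0.1335, 0.038], "twist": 0.156}, {"jaw": 0, "travel": [-0.0325, -0.1335, 0.038], "twist": 0.156}, {"jaw": 0, "travel": [-0.0325, -0.1335, 0.038], "twist": 0.156}])

```text
t: 4.65
eef_pos: [509.2, -92.9, 131.7]
tcp_rot: [3.141, -0.001, 2.788]
ft_force: [-0.2, 0.9, -2.6]
opening: 0.274
grip_force: 29.8
```

```bash
python3 -c "
from h import *
mv([508.2,-96.3,97],2.783)
s=read_camera('side')['frame'][170:320,230:390]
cv2.imwrite('pics/a2.png',cv2.resize(s[...,::-1],None,fx=3,fy=3))
mv([508.2,-96.3,97],2.783)"
```

```text
travel [-0.0002 -0.0035  0.0347] twist 0.005 | t 4.65 eef [509.2 -92.9 131.7] rot [ 3.141e+00 -1.000e-03  2.788e+00] F [-0.2  0.9 -2.6] M [-0.06 -0.02 -0.02] op 0.274 grip 29.8 j6 -1.53
travel [-0.0001 -0.0037  0.0349] twist 0.005 | t 4.7 eef [509.4 -92.7 131.9] rot [ 3.141 -0.     2.788] F [ 0.   0.4 -2.2] M [-0.03  0.02  0.01] op 0.274 grip 29.8 j6 -1.53
```

View pics/a2.png

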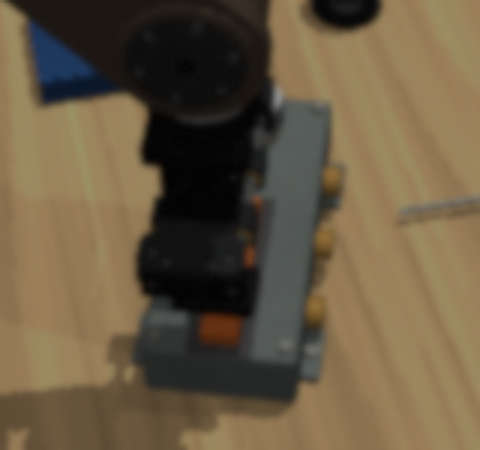

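The block hangs above the strip's -y end; the orange is visible at (220,330) in the crop. I'm descending.

>>> drive_tool(targets=[{"jaw": 0, "travel": [0, -0.0035, 0.01], "twist": 0.005}, {"jaw": 0, "travel": [0, -0.0035, 0.022], "twist": 0.005}, {"jaw": 0, "travel": [0, -0.0035, 0.03], "twist": 0.005}, {"jaw": 0, "travel": [0, -0.0035, 0.034], "twist": 0.005}, {"jaw": 0, "travel": [0, -0.0035, 0.034], "twist": 0.005}, {"jaw": 0, "travel": [0, -0.0035, 0.034], "twist": 0.005}, {"jaw": 0, "travel": [0, -0.0035, 0.034], "twist": 0.005}])

```text
t: 5.28
eef_pos: [508.5, -97.1, 98.4]
tcp_rot: [3.141, 0.001, 2.782]
ft_force: [0.3, -0.2, -3.1]
opening: 0.269
grip_force: 29.8
```

```bash
python3 -c "
from h import *
mv([508.2,-96.3,88.3],2.783)"
```

```text
travel [0.0005 0.0007 0.0101] twist -0.001 | t 5.28 eef [508.5 -97.1  98.4] rot [3.141e+00 1.000e-03 2.782e+00] F [ 0.3 -0.2 -3.1] M [0.02 0.   0.01] op 0.269 grip 29.8 j6 -1.53
```

>>> drive_tool(targets=[{"jaw": 0, "travel": [0, 0, 0.003], "twist": 0}, {"jaw": 0, "travel": [0, 0, 0.006], "twist": 0}, {"jaw": 0, "travel": [0, 0, 0.008], "twist": 0}, {"jaw": 0, "travel": [0, 0, 0.009], "twist": 0}, {"jaw": 0, "travel": [0, 0, 0.0095], "twist": 0}, {"jaw": 0, "travel": [0, 0, 0.0095], "twist": 0}, {"jaw": 0, "travel": [0, 0, 0.0095], "twist": 0}, {"jaw": 0, "travel": [0, 0, 0.0095], "twist": 0}])

```text
t: 5.95
eef_pos: [508.6, -97.2, 88.9]
tcp_rot: [3.141, 0.001, 2.782]
ft_force: [0.4, 0.1, 6.0]
opening: 0.27
grip_force: 29.8
```

```bash
python3 -c "
from h import *
for i in range(3):
  mv([508.2,-96.3,88.3],2.783);read_camera('side')
mv([555.9,30.9,88.3],2.783)"
```

```text
travel [0.0007 0.0007 0.0006] twist -0.001 | t 5.95 eef [508.6 -97.2  88.9] rot [3.141e+00 1.000e-03 2.782e+00] F [0.4 0.1 6. ] M [ 0.19 -0.18 -0.01] op 0.27 grip 29.8 j6 -1.53
travel [0.0007 0.0007 0.0006] twist -0.001 | t 6.0 eef [508.6 -97.3  88.9] rot [3.141e+00 1.000e-03 2.782e+00] F [ 1.1 -0.1  6. ] M [ 0.13 -0.21  0.02] op 0.272 grip 29.8 j6 -1.53
travel [0.0007 0.0007 0.0006] twist -0.001 | t 6.05 eef [508.6 -97.2  88.9] rot [3.141e+00 1.000e-03 2.782e+00] F [0.8 0.2 5.5] M [ 0.25 -0.18  0.01] op 0.272 grip 29.8 j6 -1.53
travel [0.0009 0.1366 0.0006] twist -0.001 | t 6.1 eef [508.6 -97.2  88.9] rot [3.141e+00 1.000e-03 2.782e+00] F [1.  0.7 5.4] M [ 0.14 -0.16  0.  ] op 0.272 grip 29.8 j6 -1.53
```

>>> drive_tool(targets=[{"jaw": 0, "travel": [0, 0.004, 0], "twist": 0}, {"jaw": 0, "travel": [0, 0.011, 0], "twist": 0}, {"jaw": 0, "travel": [0, 0.019, 0], "twist": 0}, {"jaw": 0, "travel": [0, 0.027, 0], "twist": 0}, {"jaw": 0, "travel": [0, 0.035, 0], "twist": 0}, {"jaw": 0, "travel": [0, 0.043, 0], "twist": 0}, {"jaw": 0, "travel": [0, 0.05, 0], "twist": 0}, {"jaw": 0, "travel": [0, 0.055, 0], "twist": 0}])

```text
t: 6.77
eef_pos: [527.7, -45.7, 88.8]
tcp_rot: [-3.141, 0.0, 2.782]
ft_force: [-2.4, -4.7, 4.9]
opening: 0.272
grip_force: 29.8
```

```bash
python3 -c "
from h import *
mv([555.9,30.9,88.5],2.783)"
```

```text
travel [0.0005 0.0816 0.0003] twist -0.001 | t 6.77 eef [527.7 -45.7  88.8] rot [-3.141  0.     2.782] F [-2.4 -4.7  4.9] M [-0.86  0.29  0.05] op 0.272 grip 29.8 j6 -1.42
```

>>> drive_tool(targets=[{"jaw": 0, "travel": [0, 0.006, 0.0003], "twist": 0}, {"jaw": 0, "travel": [0, 0.013, 0.0003], "twist": 0}, {"jaw": 0, "travel": [0, 0.021, 0.0003], "twist": 0}, {"jaw": 0, "travel": [0, 0.029, 0.0003], "twist": 0}, {"jaw": 0, "travel": [0, 0.037, 0.0003], "twist": 0}, {"jaw": 0, "travel": [0, 0.045, 0.0003], "twist": 0}, {"jaw": 0, "travel": [0, 0.053, 0.0003], "twist": 0}, {"jaw": 0, "travel": [0, 0.06, 0.0003], "twist": 0}])

```text
t: 7.43
eef_pos: [548.8, 10.4, 88.4]
tcp_rot: [-3.141, 0.0, 2.782]
ft_force: [-1.4, -3.6, 5.0]
opening: 0.276
grip_force: 29.8
```

```bash
python3 -c "
from h import *
mv([555.9,30.9,88.5],2.783)"
```

```text
travel [ 0.0005  0.0217 -0.0001] twist -0.001 | t 7.43 eef [548.8  10.4  88.4] rot [-3.141  0.     2.782] F [-1.4 -3.6  5. ] M [-0.89  0.31  0.05] op 0.276 grip 29.8 j6 -1.31
```

>>> drive_tool(targets=[{"jaw": 0, "travel": [0, 0.007, 0.0002], "twist": 0}, {"jaw": 0, "travel": [0, 0.013, 0.0002], "twist": 0}, {"jaw": 0, "travel": [0, 0.018, 0.0002], "twist": 0}, {"jaw": 0, "travel": [0, 0.02, 0.0002], "twist": 0}, {"jaw": 0, "travel": [0, 0.02, 0.0002], "twist": 0}, {"jaw": 0, "travel": [0, 0.02, 0.0002], "twist": 0}, {"jaw": 0, "travel": [0, 0.02, 0.0002], "twist": 0}])

```text
t: 8.02
eef_pos: [555.9, 29.3, 88.3]
tcp_rot: [3.141, 0.0, 2.782]
ft_force: [-0.2, 1.5, 5.0]
opening: 0.274
grip_force: 29.8
```

```bash
python3 -c "
from h import *
mv([555.9,30.9,170],2.783)"
```

```text
travel [ 0.0005  0.0015 -0.0817] twist -0.001 | t 8.02 eef [555.9  29.3  88.3] rot [3.141 0.    2.782] F [-0.2  1.5  5. ] M [0.13 0.04 0.04] op 0.274 grip 29.8 j6 -1.28
```

>>> drive_tool(targets=[{"jaw": 0, "travel": [0, 0, -0.01], "twist": 0}, {"jaw": 0, "travel": [0, 0, -0.03], "twist": 0}, {"jaw": 0, "travel": [0, 0, -0.055], "twist": 0}, {"jaw": 0, "travel": [0, 0, -0.075], "twist": 0}, {"jaw": 0, "travel": [0, 0, -0.082], "twist": 0}, {"jaw": 0, "travel": [0, 0, -0.082], "twist": 0}])

```text
t: 8.52
eef_pos: [556.1, 29.2, 171.6]
tcp_rot: [3.141, 0.002, 2.782]
ft_force: [-0.1, -0.3, -1.9]
opening: 0.272
grip_force: 29.8
```

```bash
python3 -c "
from h import *
mv([494,302,160],3.443)"
```

```text
travel [0.1542 0.2335 0.0116] twist -0.661 | t 8.52 eef [556.1  29.2 171.6] rot [3.141e+00 2.000e-03 2.782e+00] F [-0.1 -0.3 -1.9] M [0.01 0.05 0.01] op 0.272 grip 29.8 j6 -1.28
```

>>> drive_tool(targets=[{"jaw": 0, "travel": [0.011, 0.016, 0], "twist": -0.04}, {"jaw": 0, "travel": [0.03, 0.045, 0], "twist": -0.12}, {"jaw": 0, "travel": [0.05, 0.076, 0], "twist": -0.21}, {"jaw": 0, "travel": [0.07, 0.106, 0], "twist": -0.3}, {"jaw": 0, "travel": [0.09, 0.136, 0], "twist": -0.39}, {"jaw": 0, "travel": [0.11, 0.166, 0], "twist": -0.48}, {"jaw": 0, "travel": [0.13, 0.197, 0.005], "twist": -0.57}, {"jaw": 0, "travel": [0.145, 0.22, 0.01], "twist": -0.64}])

```text
t: 9.18
eef_pos: [496.1, 288.4, 158.6]
tcp_rot: [3.142, -0.002, -2.856]
ft_force: [1.0, 0.6, -2.9]
opening: 0.275
grip_force: 29.8
```

>>> drive_tool(targets=[{"jaw": 0, "travel": [0.003, 0.014, 0.01], "twist": -0.021}, {"jaw": 0, "travel": [0.003, 0.016, 0.03], "twist": -0.021}, {"jaw": 0, "travel": [0.003, 0.016, 0.06], "twist": -0.021}, {"jaw": 0, "travel": [0.003, 0.016, 0.075], "twist": -0.021}, {"jaw": 0, "travel": [0.003, 0.016, 0.08], "twist": -0.021}, {"jaw": 0, "travel": [0.003, 0.016, 0.08], "twist": -0.021}, {"jaw": 0, "travel": [0.003, 0.016, 0.08], "twist": -0.021}])

```text
t: 9.77
eef_pos: [490.3, 300.6, 80.0]
tcp_rot: [-3.142, -0.001, -2.841]
ft_force: [-0.4, 0.2, -1.6]
opening: 0.271
grip_force: 29.8
```

```bash
python3 -c "
from h import *
mv([494,302,24],3.443)"
```

```text
travel [-0.004   0.0002  0.056 ] twist -0.0 | t 9.77 eef [490.3 300.6  80. ] rot [-3.142e+00 -1.000e-03 -2.841e+00] F [-0.4  0.2 -1.6] M [0.09 0.05 0.02] op 0.271 grip 29.8 j6 -1.44
```

>>> drive_tool(targets=[{"jaw": 0, "travel": [-0.003, 0, 0.02], "twist": 0}, {"jaw": 0, "travel": [-0.003, 0, 0.04], "twist": 0}, {"jaw": 0, "travel": [-0.003, 0, 0.05], "twist": 0}, {"jaw": 0, "travel": [-0.003, 0, 0.054], "twist": 0}, {"jaw": 0, "travel": [-0.003, 0, 0.055], "twist": 0}, {"jaw": 0, "travel": [-0.003, 0, 0.056], "twist": 0}, {"jaw": 0, "travel": [-0.003, 0, 0.0565], "twist": 0}, {"jaw": 0, "travel": [-0.003, 0, 0.0565], "twist": 0}])

```text
t: 10.43
eef_pos: [493.4, 301.8, 24.3]
tcp_rot: [3.141, 0.001, -2.84]
ft_force: [0.5, 0.2, -2.0]
opening: 0.27
grip_force: 29.8
```

```bash
python3 -c "
from h import *
mv([494,302,24],3.443)"
```

```text
travel [-0.0006  0.0001  0.0003] twist -0.0 | t 10.43 eef [493.4 301.8  24.3] rot [ 3.141e+00  1.000e-03 -2.840e+00] F [ 0.5  0.2 -2. ] M [ 0.05  0.01 -0.01] op 0.27 grip 29.8 j6 -1.44
```

Still about 1 mm above the floor, so I'll lower a touch and then open.

>>> drive_tool(targets=[{"jaw": 0, "travel": [0, 0, 0.0005], "twist": 0}, {"jaw": 0, "travel": [0, 0, 0.001], "twist": 0}, {"jaw": 0, "travel": [0, 0, 0.001], "twist": 0}, {"jaw": 0, "travel": [0, 0, 0.001], "twist": 0}])

```text
t: 10.77
eef_pos: [493.4, 301.8, 23.3]
tcp_rot: [3.141, 0.001, -2.84]
ft_force: [-1.1, -0.8, 6.5]
opening: 0.274
grip_force: 29.8
```

>>> drive_tool(targets=[{"jaw": 0.6, "travel": [0, 0, 0], "twist": 0}, {"jaw": 0.6, "travel": [0, 0, 0], "twist": 0}, {"jaw": 0.6, "travel": [0, 0, 0], "twist": 0}, {"jaw": 0.6, "travel": [0, 0, 0], "twist": 0}, {"jaw": 0.6, "travel": [0, 0, 0], "twist": 0}])

```text
t: 11.18
eef_pos: [493.1, 301.6, 22.5]
tcp_rot: [3.142, 0.0, -2.84]
ft_force: [-0.0, -0.4, -0.5]
opening: 0.562
grip_force: 0.0
```

>>> drive_tool(targets=[{"jaw": 0.6, "travel": [0, 0, -0.02], "twist": 0}, {"jaw": 0.6, "travel": [0, 0, -0.05], "twist": 0}, {"jaw": 0.6, "travel": [0, 0, -0.09], "twist": 0}, {"jaw": 0.6, "travel": [0, 0, -0.13], "twist": 0}, {"jaw": 0.6, "travel": [0, 0, -0.147], "twist": 0}, {"jaw": 0.6, "travel": [0, 0, -0.147], "twist": 0}, {"jaw": 0.6, "travel": [0, 0, -0.147], "twist": 0}])

```text
t: 11.77
eef_pos: [493.2, 301.7, 170.2]
tcp_rot: [3.141, 0.002, -2.84]
ft_force: [-0.7, 0.2, -0.9]
opening: 0.599
grip_force: 0.0
```

```bash
python3 -c "
from h import *
mv([587.5,112.4,170],3.443)
mv([587.5,112.4,170],3.443+.6)
s=read_camera('side')['frame'][120:260,190:390]
cv2.imwrite('pics/a3.png',cv2.resize(s[...,::-1],None,fx=2.5,fy=2.5))"
```

```text
travel [-3.390e-02 -2.087e-01  2.000e-04] twist -0.0 | t 11.77 eef [493.2 301.7 170.2] rot [ 3.141e+00  2.000e-03 -2.840e+00] F [-0.7  0.2 -0.9] M [0.05 0.04 0.  ] op 0.599 grip 0.0 j6 -1.44
travel [-3.390e-02 -2.087e-01  2.000e-04] twist -0.6 | t 11.77 eef [493.2 301.7 170.2] rot [ 3.141e+00  2.000e-03 -2.840e+00] F [-0.7  0.2 -0.9] M [0.05 0.04 0.  ] op 0.599 grip 0.0 j6 -1.44
```

View pics/a3.png

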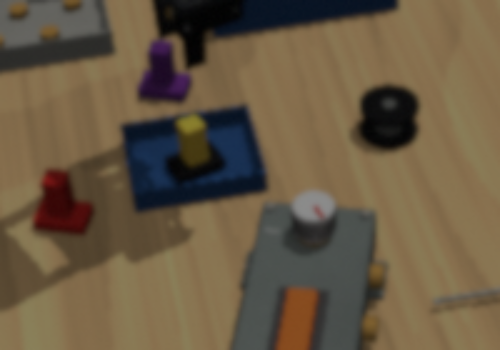

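The block stands in the tray. Next is the cap.

>>> drive_tool(targets=[{"jaw": 0.7, "travel": [-0.004, -0.025, 0], "twist": 0}, {"jaw": 0.7, "travel": [-0.01, -0.06, 0], "twist": 0}, {"jaw": 0.7, "travel": [-0.016, -0.098, 0], "twist": 0}, {"jaw": 0.7, "travel": [-0.022, -0.136, 0], "twist": 0}, {"jaw": 0.7, "travel": [-0.028, -0.174, 0], "twist": 0}, {"jaw": 0.7, "travel": [-0.032, -0.199, 0], "twist": 0}, {"jaw": 0.7, "travel": [-0.034, -0.2085, 0], "twist": 0}, {"jaw": 0.7, "travel": [-0.034, -0.2085, 0], "twist": 0}])

```text
t: 12.48
eef_pos: [587.7, 110.8, 167.8]
tcp_rot: [3.141, -0.002, -2.843]
ft_force: [-1.1, 0.4, -0.3]
opening: 0.702
grip_force: 0.0
```

>>> drive_tool(targets=[{"jaw": 0.7, "travel": [0, 0, 0.02], "twist": 0}, {"jaw": 0.7, "travel": [0, 0, 0.04], "twist": 0}, {"jaw": 0.7, "travel": [0, 0, 0.05], "twist": 0}, {"jaw": 0.7, "travel": [0, 0, 0.05], "twist": 0}, {"jaw": 0.7, "travel": [0, 0, 0.05], "twist": 0}])

```text
t: 12.9
eef_pos: [586.9, 113.5, 119.2]
tcp_rot: [3.141, -0.001, -2.839]
ft_force: [0.1, -0.2, 0.5]
opening: 0.697
grip_force: 0.0
```

```bash
python3 -c "
from h import *
mv([587.5,112.4,74],3.443)
s=read_camera('side')['frame'][140:260,250:390]
cv2.imwrite('pics/a4.png',cv2.resize(s[...,::-1],None,fx=3,fy=3))
mv([587.5,112.4,74],3.443)"
```

```text
travel [-0.0002 -0.0013  0.0452] twist 0.001 | t 12.9 eef [586.9 113.5 119.2] rot [ 3.141e+00 -1.000e-03 -2.839e+00] F [ 0.1 -0.2  0.5] M [ 0.07  0.   -0.03] op 0.697 grip 0.0 j6 -1.79
travel [ 0.0002 -0.001   0.0459] twist 0.001 | t 12.95 eef [587.4 113.4 119.9] rot [ 3.141  0.    -2.839] F [-0.3  0.6  0.6] M [0.09 0.03 0.01] op 0.701 grip 0.0 j6 -1.79
```

View pics/a4.png

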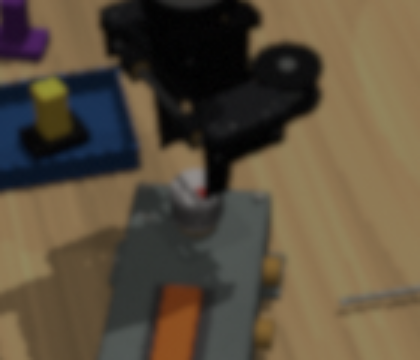

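The fingers straddle the cap, with tips at about (170,140) and (218,190) and the cap at (197,200) in the crop. I'll descend and grip.

>>> drive_tool(targets=[{"jaw": 0.7, "travel": [0, -0.001, 0.01], "twist": 0}, {"jaw": 0.7, "travel": [0, -0.001, 0.025], "twist": 0}, {"jaw": 0.7, "travel": [0, -0.001, 0.038], "twist": 0}, {"jaw": 0.7, "travel": [0, -0.001, 0.045], "twist": 0}, {"jaw": 0.7, "travel": [0, -0.001, 0.0455], "twist": 0}, {"jaw": 0.7, "travel": [0, -0.001, 0.0455], "twist": 0}])

```text
t: 13.45
eef_pos: [587.8, 111.7, 74.2]
tcp_rot: [3.142, 0.0, -2.84]
ft_force: [0.0, 0.3, 0.8]
opening: 0.701
grip_force: 0.0
```

>>> drive_tool(targets=[{"jaw": 0.3, "travel": [0, 0, 0], "twist": 0}, {"jaw": 0.3, "travel": [0, 0, 0], "twist": 0}, {"jaw": 0.3, "travel": [0, 0, 0], "twist": 0}, {"jaw": 0.3, "travel": [0, 0, 0], "twist": 0}, {"jaw": 0.3, "travel": [0, 0, 0], "twist": 0}, {"jaw": 0.3, "travel": [0, 0, 0], "twist": 0}, {"jaw": 0.3, "travel": [0, 0, 0], "twist": 0}])

```text
t: 14.03
eef_pos: [588.1, 111.1, 74.6]
tcp_rot: [-3.141, 0.001, -2.84]
ft_force: [1.0, -5.0, 3.6]
opening: 0.457
grip_force: 30.0
```

```bash
python3 -c "
from h import *
mv([587.5,112.4,74],3.443)"
```

```text
travel [0.0002 0.0014 0.0006] twist -0.0 | t 14.03 eef [588.1 111.1  74.6] rot [-3.141e+00  1.000e-03 -2.840e+00] F [ 1.  -5.   3.6] M [-0.89 -0.01 -0.01] op 0.457 grip 30.0 j6 -1.79
```

>>> drive_tool(targets=[{"jaw": 0.3, "travel": [0, -0.0015, 0], "twist": 0}, {"jaw": 0.3, "travel": [0, -0.0015, 0.0001], "twist": 0.08}, {"jaw": 0.3, "travel": [0, -0.0015, 0.0002], "twist": 0.2}, {"jaw": 0.3, "travel": [0, -0.0015, 0.0003], "twist": 0.32}, {"jaw": 0.3, "travel": [0, -0.0015, 0.0004], "twist": 0.44}, {"jaw": 0.3, "travel": [0, -0.0015, 0.0005], "twist": 0.56}, {"jaw": 0.3, "travel": [0, -0.0015, 0.0006], "twist": 0.68}, {"jaw": 0.3, "travel": [0, -0.0015, 0.0008], "twist": 0.8}])

```text
t: 14.7
eef_pos: [588.2, 110.6, 73.8]
tcp_rot: [3.141, 0.0, 2.637]
ft_force: [-1.7, 1.2, 5.9]
opening: 0.461
grip_force: 30.0
```

```bash
python3 -c "
from h import *
mv([588,111,74],3.443)"
```

```text
travel [ 0.0004  0.0002 -0.0002] twist -0.806 | t 14.7 eef [588.2 110.6  73.8] rot [3.141 0.    2.637] F [-1.7  1.2  5.9] M [0.28 0.22 0.06] op 0.461 grip 30.0 j6 -0.99
```

>>> drive_tool(targets=[{"jaw": 0.3, "travel": [0, 0, 0], "twist": 0.12}, {"jaw": 0.3, "travel": [0, 0, 0.0001], "twist": 0.24}, {"jaw": 0.3, "travel": [0, 0, 0.0002], "twist": 0.36}, {"jaw": 0.3, "travel": [0, 0, 0.0003], "twist": 0.48}, {"jaw": 0.3, "travel": [0, 0, 0.0004], "twist": 0.6}, {"jaw": 0.3, "travel": [0, 0, 0.0005], "twist": 0.72}, {"jaw": 0.3, "travel": [0, 0, 0.0006], "twist": 0.84}, {"jaw": 0.3, "travel": [0, 0, 0.0007], "twist": 0.92}])

```text
t: 15.37
eef_pos: [588.0, 110.4, 72.9]
tcp_rot: [-3.142, -0.0, 1.717]
ft_force: [-2.4, -0.4, 4.2]
opening: 0.458
grip_force: 30.0
```

```bash
python3 -c "
from h import *
mv([588,111,74],3.443)"
```

```text
travel [ 0.0006  0.0001 -0.0011] twist -1.726 | t 15.37 eef [588.  110.4  72.9] rot [-3.142 -0.     1.717] F [-2.4 -0.4  4.2] M [-0.1   0.32  0.1 ] op 0.458 grip 30.0 j6 -0.07
```

>>> drive_tool(targets=[{"jaw": 0.3, "travel": [0, 0, 0.0001], "twist": 0.06}, {"jaw": 0.3, "travel": [0, 0, 0.0001], "twist": 0.12}, {"jaw": 0.3, "travel": [0, 0, 0.0002], "twist": 0.18}, {"jaw": 0.3, "travel": [0, 0, 0.0002], "twist": 0.24}, {"jaw": 0.3, "travel": [0, 0, 0.0003], "twist": 0.3}])

```text
t: 15.78
eef_pos: [587.9, 110.4, 72.6]
tcp_rot: [-3.141, -0.0, 1.42]
ft_force: [-2.7, -0.4, 5.6]
opening: 0.459
grip_force: 30.0
```

```bash
python3 -c "
from h import *
mv([588,111,74],3.443)"
```

```text
travel [ 0.0007  0.     -0.0014] twist -2.023 | t 15.78 eef [587.9 110.4  72.6] rot [-3.141 -0.     1.42 ] F [-2.7 -0.4  5.6] M [-0.17  0.48  0.13] op 0.459 grip 30.0 j6 0.23
```

>>> drive_tool(targets=[{"jaw": 0.3, "travel": [0, 0, 0], "twist": 0.04}, {"jaw": 0.3, "travel": [0, 0, 0.0001], "twist": 0.08}, {"jaw": 0.3, "travel": [0, 0, 0.0001], "twist": 0.12}])

```text
t: 16.03
eef_pos: [587.8, 110.3, 72.5]
tcp_rot: [-3.141, -0.0, 1.301]
ft_force: [-3.0, 0.2, 5.2]
opening: 0.455
grip_force: 30.0
```

```bash
python3 -c "
from h import *
mv([588,111,74],3.443)"
```

```text
travel [ 0.0007  0.     -0.0015] twist -2.142 | t 16.03 eef [587.8 110.3  72.5] rot [-3.141 -0.     1.301] F [-3.   0.2  5.2] M [-0.22  0.5   0.11] op 0.455 grip 30.0 j6 0.34
```

>>> drive_tool(targets=[{"jaw": 0.3, "travel": [0, 0, 0], "twist": 0.03}, {"jaw": 0.3, "travel": [0, 0, 0], "twist": 0.06}, {"jaw": 0.3, "travel": [0, 0, 0], "twist": 0.06}])

```text
t: 16.28
eef_pos: [587.8, 110.4, 72.5]
tcp_rot: [-3.141, 0.0, 1.243]
ft_force: [-2.9, -0.0, 4.2]
opening: 0.456
grip_force: 30.0
```

```bash
python3 -c "
from h import *
mv([588,111,74],3.443)"
```

```text
travel [ 0.0007 -0.     -0.0015] twist -2.2 | t 16.28 eef [587.8 110.4  72.5] rot [-3.141  0.     1.243] F [-2.9 -0.   4.2] M [-0.18  0.55  0.98] op 0.456 grip 30.0 j6 0.4
```

The moment is at 0.98 N·m, so the cap is on its stop. I'll unwind slightly to find the free angle.

>>> drive_tool(targets=[{"jaw": 0.3, "travel": [0, 0, 0], "twist": -0.015}, {"jaw": 0.3, "travel": [0, 0, 0], "twist": -0.015}])

```text
t: 16.45
eef_pos: [587.8, 110.4, 72.5]
tcp_rot: [-3.141, 0.0, 1.26]
ft_force: [-3.0, -0.3, 5.9]
opening: 0.459
grip_force: 30.0
```

```bash
python3 -c "
from h import *
mv([588,111,74],3.443)"
```

```text
travel [ 0.0007 -0.     -0.0015] twist -2.183 | t 16.45 eef [587.8 110.4  72.5] rot [-3.141  0.     1.26 ] F [-3.  -0.3  5.9] M [-0.19  0.53  0.63] op 0.459 grip 30.0 j6 0.39
```

>>> drive_tool(targets=[{"jaw": 0.3, "travel": [0, 0, 0], "twist": -0.015}, {"jaw": 0.3, "travel": [0, 0, 0], "twist": -0.015}])

```text
t: 16.62
eef_pos: [587.8, 110.4, 72.5]
tcp_rot: [-3.141, 0.0, 1.275]
ft_force: [-3.8, 0.1, 5.3]
opening: 0.454
grip_force: 30.0
```

```bash
python3 -c "
from h import *
mv([588,111,74],3.443)"
```

```text
travel [ 0.0006 -0.     -0.0015] twist -2.168 | t 16.62 eef [587.8 110.4  72.5] rot [-3.141  0.     1.275] F [-3.8  0.1  5.3] M [-0.11  0.56  0.31] op 0.454 grip 30.0 j6 0.37
```

>>> drive_tool(targets=[{"jaw": 0.3, "travel": [0, 0, 0], "twist": -0.08}, {"jaw": 0.3, "travel": [0, 0, -0.0002], "twist": -0.2}, {"jaw": 0.3, "travel": [0, 0, -0.0003], "twist": -0.32}, {"jaw": 0.3, "travel": [0, 0, -0.0004], "twist": -0.44}, {"jaw": 0.3, "travel": [0, 0, -0.0005], "twist": -0.56}, {"jaw": 0.3, "travel": [0, 0, -0.0007], "twist": -0.68}, {"jaw": 0.3, "travel": [0, 0, -0.0008], "twist": -0.8}, {"jaw": 0.3, "travel": [0, 0, -0.0009], "twist": -0.92}])

```text
t: 17.28
eef_pos: [588.2, 110.5, 73.4]
tcp_rot: [3.141, -0.0, 2.199]
ft_force: [-1.2, 1.1, 4.2]
opening: 0.456
grip_force: 30.0
```

>>> drive_tool(targets=[{"jaw": 0.3, "travel": [0, 0, -0.0001], "twist": -0.12}, {"jaw": 0.3, "travel": [0, 0, -0.0002], "twist": -0.24}, {"jaw": 0.3, "travel": [0, 0, -0.0003], "twist": -0.36}, {"jaw": 0.3, "travel": [0, 0, -0.0005], "twist": -0.48}, {"jaw": 0.3, "travel": [0, 0, -0.0006], "twist": -0.59}, {"jaw": 0.3, "travel": [0, 0, -0.0007], "twist": -0.65}, {"jaw": 0.3, "travel": [0, 0, -0.0007], "twist": -0.67}, {"jaw": 0.3, "travel": [0, 0, -0.0007], "twist": -0.67}])

```text
t: 17.95
eef_pos: [588.3, 110.7, 74.0]
tcp_rot: [3.141, 0.0, 2.862]
ft_force: [-0.4, 5.0, 4.6]
opening: 0.455
grip_force: 30.0
```

```bash
python3 -c "
from h import *
mv([588,111,74],2.865)
a=read_camera('side')['frame'][160:260,260:380];b=read_camera('top')['frame'][190:290,240:360]
cv2.imwrite('pics/a5.png',cv2.resize(np.hstack([a,b])[...,::-1],None,fx=3.3,fy=3.3,interpolation=2))"
```

```text
travel [0.0003 0.0003 0.    ] twist -0.003 | t 17.95 eef [588.3 110.7  74. ] rot [3.141 0.    2.862] F [-0.4  5.   4.6] M [0.96 0.15 0.05] op 0.455 grip 30.0 j6 -1.22
```

View pics/a5.png

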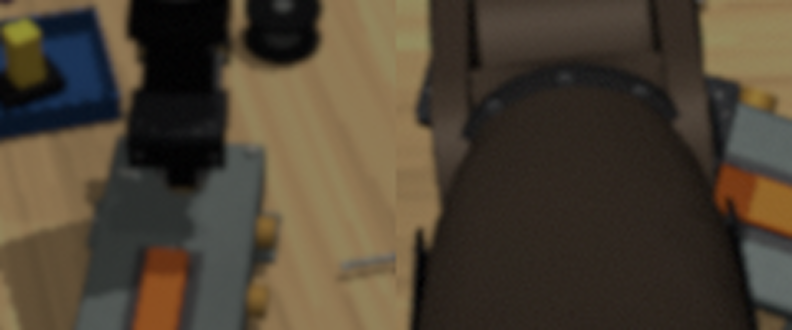

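The gripper hides the cap, but the measured turn (about 2.15 rad down to the stop, then 1.57 rad back) agrees with the first look. The block is still in the tray at (25,60). I'm handing in.

```bash
python3 -c "
from cell import *
print(job_done())"
```

```text
the job is handed in; nothing more can be done
None
```

The job is handed in at about 18 s with every step done in order: the strip was pressed an estimated 5–6 mm (from force and height readings) along its length, the block is back in the tray, and the cap went to its stop, was backed off a quarter turn and is still gripped, though the gripper hid the cap from the cameras at the end, so its final angle rests on the arm's own readings.

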